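Fetch the hemmed-in dosing cup for the coffee scale

TASK

I need the dosing cup from the back of the bar caddy. Clear the canister, the square tin and the flask that hem it in onto the empty serving tray, take the cup out and stand it in the middle of the scale's plate, then put the canister, tin and flask each back in the caddy exactly where it stood. Keep everything upright, set things down rather than dropping them, and leave the jar and the filter box in the caddy where they are.

Things in the scene. Friction and masses are not known exactly. Their poses are not given: they have to be found in the camera images.
- canister: loose round brushed-steel canister with a flat pale wood lid (fixed on): plain cylinder 62 mm across, 121 mm high, about 0.45 kg. Origin: centre of its underside, z up. Stands at the left, right or front of the cup
- tin: loose square grey metal tin, 58 x 58 mm, straight sides to 106 mm, then a fixed round steel press lid 46 mm across to 118 mm; about 0.40 kg. Origin: centre of its underside, z up, x and y square to its sides. At the start its sides are nearly square to the caddy. Stands at the left, right or front of the cup
- flask: loose dark steel vacuum flask, cylinder 62 mm across to 110 mm high, then a short shoulder and a fixed black cap 46 mm across up to 138 mm; about 0.50 kg. Origin: centre of its underside, z up. Stands at the left, right or front of the cup
- cup: loose low open aluminium dosing cup, 56 mm across at the rim, 53 mm at the foot, 45 mm high, wall 3 mm, about 0.12 kg. Origin: centre of its underside, z up. It stands at the back of the caddy with about 3 to 7 mm between it and each of the canister, tin and flask (one left, one right, one in front, 64 mm from centre to centre) and 10 mm between it and the back board
- caddy: fixed plywood bar caddy, 156 mm (its x) by 262 mm (its y), floor 6 mm thick, rims 6 mm thick, 22 mm high at front and sides and 40 mm high at the back. Origin: centre of its underside on the counter; its x points from its low front to its back board, away from the robot when unturned; z up
- tray: fixed empty dark wood serving tray, 300 mm (its x) by 142 mm (its y), floor 6 mm thick, rim 6 mm thick and 16 mm high. Origin: centre of its underside on the counter, z up. It stands to one side of the caddy and the scale to the other; which is which changes
- scale_plate (a point): centre of the top face of the grey weighing plate (116 mm along its x, 122 mm along its y) of the fixed black coffee scale; the point lies 25 mm above the counter. Its x points away from the scale's small display, z up
- jar: loose small jar of coffee beans with a wooden lid, 48 mm across, 60 mm high, in one front corner of the caddy. Origin: centre of its underside. To be left alone
- filters: loose cardboard box of paper filters, 50 x 50 mm, 44 mm high, in the other front corner of the caddy. Origin: centre of its underside. To be left alone

How it is judged:
By the outcome, as a careful person would: the job done as asked, in the order asked, and still so for the second after the job is handed in, with the robot touching nothing.
It also fails if it takes over 120 s, if anything falls off the work surface, if the arm or the gripper's body presses on something with over 40 N, if the wrist force passes 120 N, or if a joint passes its speed limit or range.

ROBOT

A 6-joint arm with a two-finger parallel gripper is mounted at the origin on the work surface. World frame = base frame: x ahead of the robot, y to its left, z up, the work surface at z = 0. Lengths are in m, angles in rad, forces in N, time in s.
With the tool pointing down it reaches from about 0.375 to 0.9 m from the base axis. Payload 3.1 kg.
Tool frame: the origin (TCP) lies on the centre line of the jaws, within the pads' length; the fingertips stand robot.tip_reach ahead of it and the grasp point (between the pads) lies 8 mm behind it (robot.tip_reach is the distance from the TCP to the fingertips, in m); z points along the fingers, y is the line along which they close (so a half turn about z gives the same grasp; the last joint's range is limited). The gripper opens to 87 mm and grips with 3 to 60 N. Pads are 19 mm wide; open, the fingers measure 117 mm over their backs; the gripper's body (75 mm by 190 mm) begins 51 mm behind the grasp point.
Start: joints at [1.121, 0.527, 1.433, -0, 1.181, -0.178], TCP at [0.167, 0.602, 0.234] pointing down, gripper open.
Joint ranges: [-3.08, 3.08], [-0.75, 2.2], [0.22, 2.44], [-1.43, 4.57], [0, 2.65], [-2.85, 2.85]. Speed limits (rad/s): [2.79, 2.79, 3.14, 3.14, 3.14, 3.14].

INTERFACE

Orientations are given as a unit quaternion [x, y, z, w].
In Python, from rig import robot gives the robot as it stands.
- The arm moves only by the tool jog_arm, never from a script. Its argument "motion" is one flat list of numbers, 7 for each row, row after row: the shift along the tool's x, y, z scaled (see below), then the turn, a rotation vector about the tool's x, y, z scaled (see below), then the gripper's target within -1 to 1 (shut at 1, half-way at 0, fully open at -1). In form: [x, y, z, rx, ry, rz, hand, x, y, z, rx, ry, rz, hand, ...]. A call has 1 to 12 rows; each row shifts and turns the commanded pose from where the row before left it, along the tool's axes as they then stand; what a row does not reach is not made up. The controller multiplies each number of a shift by 4 cm and each number of a turn by 4 degrees. A row lasts 1/8 s, in which the tool goes at most 62.5 mm and 10.7 degrees, less where a joint would pass 70% of its speed; a pose out of reach is approached as far as the arm can. A call with a number of a shift or a turn outside -1 to 1 is refused whole. A call with a gripper value outside its range is refused whole. The fingers move at their own pace and stop on an object; "grip_force" is the grip in N (left out, the last holds). Time passes only in rows, so rows that do not move let the fingers close. It gives the time, the measured TCP pose, the force, the opening and the grip force at its end, in the units of the state.
- robot.get_obs(): the state, without advancing time (a new reading comes with each control period).
- robot.camera(name): name is "scene" or "top" or "wrist"; returns the picture (420x560x3 uint8, blue, green, red); there is no depth.
- robot.calibration(name): a dict with "fx", "fy", "cx", "cy" (pixels), "R" (3x3) and "t" (3): a world point X has camera coordinates R X + t; the wrist camera has in their place "T_tool_cam" (4x4, takes a point from camera to tool coordinates, whose origin is the TCP and whose axes are the flange's). Camera axes: x right, y down, z forward; pixel columns grow to the right and rows downward; lengths in m; the calibration is good to about 2 mm. A picture is of the moment at which its call begins: read the wrist's pose just before it. calibration takes no time and is no camera call.
- robot.hand_in(): hands the job in; it is judged then, once.
The state is a dict: "time": time; "q": joint angles; "joint_velocities": joint speeds; "joint_torque": joint torques, N m; "position": TCP position; "tool_rot": TCP orientation; "ft_force": force on the tool from outside, world axes, zero at the start; "moment": the same for the moment, N m; "grip_width": finger opening in m; "grip_force": force on a finger pad.
Only numpy, scipy, OpenCV 4.12 (cv2) and the standard library are available. Lean on these libraries where they do the work, as an engineer would, in place of code of your own. Each camera call takes 0.05 s, during which the arm holds its last target. There are 200 camera calls.

## Working session

There is one attempt and no reset: what is moved stays moved. The work goes in short steps, Python scripts to look and compute and a tool call to move; the robot and the scene stay as the last step left them, time stands still between calls to the robot, and variables do not carry over. Pictures are saved under pics/ and viewed, at most 14 in all, crops included, and the job is handed in when it is done.

Besides the shell and the picture viewer there is one more tool, called after "Call:" as name(argument=value, ...), one argument or row to a line, values as JSON. jog_arm: Moves the arm, as the interface text tells. Shifts and turns lie within -1 to 1; 1 stands for 4 cm of shift or 4 degrees of turn. Its arguments: {"type":"object","properties":{"motion":{"type":"array","items":{"type":"number"}},"grip_force":{"type":"number"}},"required":["motion"]}

```bash
ls; mkdir -p pics; python3 - <<'E'
from rig import robot
import cv2,numpy as np
for n in("scene","top"):
    cv2.imwrite(f"pics/{n}0.png",robot.camera(n)); c=robot.calibration(n); print(n,{k:np.round(v,4).tolist() for k,v in c.items()})
print({k:np.round(v,4).tolist() for k,v in robot.get_obs().items()}, robot.tip_reach)
print({k:np.round(v,4).tolist() for k,v in robot.calibration("wrist").items()})
E
```

```text
pics
scene {'fx': 501.2951, 'fy': 501.2951, 'cx': 275.1405, 'cy': 216.0377, 'R': [[0.7485, 0.6631, 0.0124], [0.3949, -0.4306, -0.8116], [-0.5328, 0.6123, -0.5841]], 't': [-0.4148, -0.1934, 1.5566]}
top {'fx': 437.3855, 'fy': 437.3855, 'cx': 271.6332, 'cy': 208.9055, 'R': [[0.004, -1.0, -0.0069], [-0.9874, -0.0028, -0.1581], [0.1581, 0.0074, -0.9874]], 't': [-0.001, 0.5606, 0.8403]}
{'time': 0.1, 'q': [1.1215, 0.5284, 1.4338, 0.0, 1.1814, -0.1785], 'joint_velocities': [-0.0005, -0.0004, -0.002, -0.0003, -0.0005, -0.0015], 'joint_torque': [-0.0006, -44.0986, -17.7149, 0.0635, 0.0534, -0.0], 'position': [0.1669, 0.6016, 0.2327], 'tool_rot': [0.135, 0.9908, -0.0009, -0.0003], 'ft_force': [-0.2509, 0.1357, 0.1508], 'moment': [0.0096, 0.0325, 0.0209], 'grip_force': 0.0, 'grip_width': 0.0869} 0.011
{'fx': 309.0491, 'fy': 309.0491, 'cx': 280.7953, 'cy': 208.4741, 'T_tool_cam': [[-0.0015, -0.9583, -0.2857, 0.0793], [1.0, -0.0014, -0.0008, 0.0006], [0.0003, -0.2857, 0.9583, -0.1505], [0.0, 0.0, 0.0, 1.0]]}
```

View pics/top0.png

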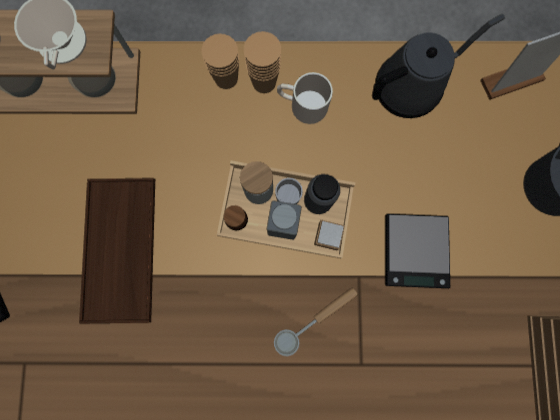

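View pics/scene0.png

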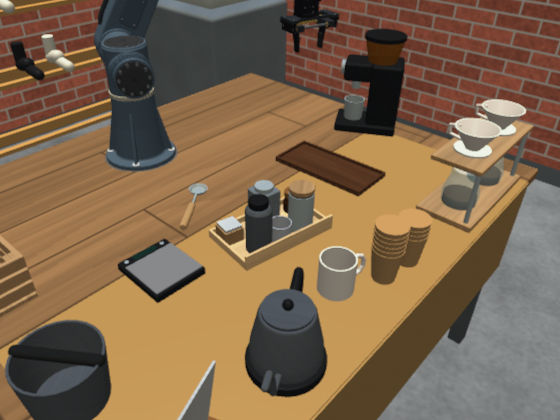

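The top view shows the caddy in the centre, with the canister's wood lid at about (257,178), the cup at (289,192), the tin at (284,217) and the flask cap at (325,187). The tray is on the left (+y), around (118,250), and the scale plate is on the right at (418,243).

```bash
cat > h.py <<'E'
import numpy as np, cv2
from rig import robot
from scipy.spatial.transform import Rotation as Ro
def cam(n):
    """K, camera-to-world rotation, camera centre"""
    c=robot.calibration(n); K=(c["fx"],c["fy"],c["cx"],c["cy"])
    if n=="wrist":
        o=robot.get_obs(); R=Ro.from_quat(o["tool_rot"]).as_matrix(); T=np.array(c["T_tool_cam"])
        return K,R@T[:3,:3],R@T[:3,3]+o["position"]
    R=np.array(c["R"]); return K,R.T,-R.T@np.array(c["t"])
def ray(C,u,v,z):
    """pixel -> world point on plane at height z"""
    (fx,fy,cx,cy),R,p=C
    d=R@np.array([(u-cx)/fx,(v-cy)/fy,1]); return (p+d*(z-p[2])/d[2])[:2]
def proj(C,X):
    (fx,fy,cx,cy),R,p=C; c=R.T@(np.array(X)-p); return np.array([fx*c[0]/c[2]+cx,fy*c[1]/c[2]+cy])
def state():
    o=robot.get_obs(); print("t",round(o["time"],2),"p",np.round(o["position"],4),"yaw",np.round(Ro.from_quat(o["tool_rot"]).as_matrix()[:2,0],4),"F",np.round(o["ft_force"],1),"w",round(o["grip_width"],4),"q",np.round(o["q"],3)); return o
def goto(xy,z,xdir=None):
    """rows of shift (tool axes, units of 4cm) and turn about z (units of 4deg) to reach"""
    o=robot.get_obs(); R=Ro.from_quat(o["tool_rot"]).as_matrix(); d=R.T@(np.array([*xy,z])-o["position"])
    print("shift units",np.round(d/.04,3),end=" ")
    if xdir is not None:
        x=np.array([*xdir,0]); x/=np.linalg.norm(x); zt=np.array([0,0,-1.]); T=np.c_[x,np.cross(zt,x),zt]
        print("turn units",np.round(np.degrees((Ro.from_matrix(R.T@T)).as_rotvec())/4,3),end="")
    print()
E
python3 - <<'E'
from h import *
C=cam("top")
P=dict(can=(257,178,.127),cup=(289,192,.051),tin=(284,217,.124),flask=(325,187,.144),plate=(418,243,.025),
 t1=(88,179,.016),t2=(155,179,.016),t3=(151,322,.016),t4=(80,322,.016),c1=(232,165,.04),c2=(353,184,.04),c3=(342,255,.022),c4=(219,238,.022),jar=(235,217,.066),fil=(330,234,.05))
for k,(u,v,z) in P.items(): print(k,np.round(ray(C,u,v,z),3))
state()
E
```

```text
can [0.605 0.028]
cup [ 0.594 -0.034]
tin [ 0.533 -0.022]
flask [ 0.585 -0.096]
plate [ 0.494 -0.298]
t1 [0.628 0.391]
t2 [0.629 0.248]
t3 [0.334 0.243]
t4 [0.334 0.386]
c1 [0.653 0.083]
c2 [ 0.613 -0.166]
c3 [ 0.469 -0.143]
c4 [0.503 0.109]
jar [0.541 0.073]
fil [ 0.509 -0.115]
t 0.1 p [0.1669 0.6016 0.2327] yaw [-0.9636  0.2675] F [-0.3  0.1  0.2] w 0.0869 q [ 1.121  0.528  1.434  0.     1.181 -0.179]
```

Call:
jog_arm(
  motion=[-0.95, 0, -0.3, 0, 0, 1, -1, -0.95, 0, -0.3, 0, 0, 1, -1, -0.95, 0, -0.3, 0, 0, 1, -1, -0.95, 0, -0.3, 0, 0, 1, -1, -0.95, 0, -0.3, 0, 0, 1, -1, -0.95, 0, -0.3, 0, 0, 1, -1, -0.95, 0, -0.3, 0, 0, 1, -1, -0.95, 0, -0.3, 0, 0, 1, -1, -0.95, 0, -0.3, 0, 0, 1, -1, -0.95, 0, -0.3, 0, 0, 1, -1],
)

```text
time: 1.35
position: [0.4782, 0.3955, 0.3533]
tool_rot: [0.467, 0.884, -0.0, -0.0]
ft_force: [1.0, -1.8, -0.1]
grip_width: 0.0868
grip_force: 0.0
```

Call:
jog_arm(
  motion=[-0.95, 0, 0, 0, 0, 1, -1, -0.95, 0, 0, 0, 0, 1, -1, -0.95, 0, 0, 0, 0, 1, -1, -0.95, 0, 0, 0, 0, 1, -1, -0.95, 0, 0, 0, 0, 1, -1, -0.95, 0, 0, 0, 0, 1, -1, -0.95, 0, 0, 0, 0, 1, -1, -0.95, 0, 0, 0, 0, 1, -1, -0.95, 0, 0, 0, 0, 1, -1, -0.95, 0, 0, 0, 0, 1, -1, 0, 0, 0, 0, 0, 1, -1],
)

```text
time: 2.72
position: [0.5831, 0.0367, 0.3529]
tool_rot: [0.765, 0.644, -0.001, -0.0]
ft_force: [-0.7, 1.0, -0.5]
grip_width: 0.0872
grip_force: 0.0
```

```bash
python3 - <<'E'
from h import *
state(); goto((.585,-.034),.35,(.16,.987))
E
```

```text
t 2.73 p [0.5831 0.0367 0.3529] yaw [0.1714 0.9852] F [-0.7  1.  -0.5] w 0.0872 q [-1.280e-01  3.590e-01  1.378e+00 -1.000e-03  1.406e+00  4.500e-02]
shift units [-1.734  0.351  0.074] turn units [-0.018  0.013 -0.165]
```

Call:
jog_arm(
  motion=[-0.9, 0.2, 0, 0, 0, 0, -1, -0.8, 0.15, 0, 0, 0, 0, -1, 0, 0, 0, 0, 0, 0, -1, 0, 0, 0, 0, 0, 0, -1, 0, 0, 0, 0, 0, 0, -1],
)

```text
time: 3.35
position: [0.5857, -0.0288, 0.3534]
tool_rot: [0.763, 0.646, 0.0, -0.0]
ft_force: [-0.7, 0.2, 0.3]
grip_width: 0.0868
grip_force: 0.0
```

```bash
python3 - <<'E'
from h import *
state(); C=cam("wrist"); im=robot.camera("wrist"); cv2.imwrite("pics/w1.png",im)
for n,X in dict(can=(.605,.028,.127),cup=(.594,-.034,.051),tin=(.533,-.022,.124),flask=(.585,-.096,.144)).items(): print(n,proj(C,X).round())
E
```

```text
t 3.35 p [ 0.5857 -0.0288  0.3534] yaw [0.1641 0.9864] F [-0.7  0.2  0.3] w 0.0868 q [-0.24   0.362  1.373  0.     1.408 -0.075]
can [290. 134.]
cup [287. 175.]
tin [239. 184.]
flask [290. 238.]
```

View pics/w1.png

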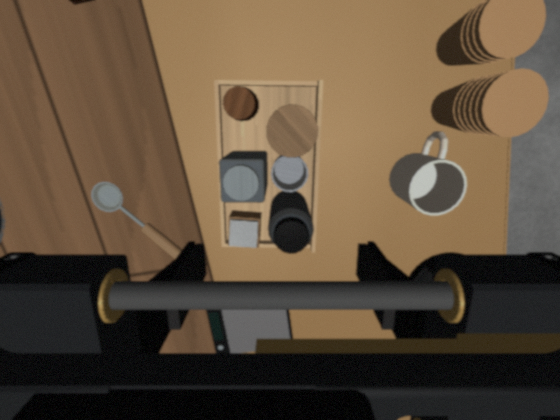

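The wrist view shows the canister lid at about (292,130), the tin lid at (241,182), the cup at (290,172) and the flask cap at (291,234). The caddy corners are near (217,81) and (321,81). I'll crop in to set up the fits.

```bash
python3 - <<'E'
from h import *
im=cv2.imread("pics/w1.png")[70:260,205:335]
im=cv2.convertScaleAbs(cv2.resize(im,None,fx=3,fy=3,interpolation=cv2.INTER_CUBIC),alpha=1.5,beta=30)
cv2.imwrite("pics/w1c.png",im)
E
```

```text
(no output)
```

View pics/w1c.png

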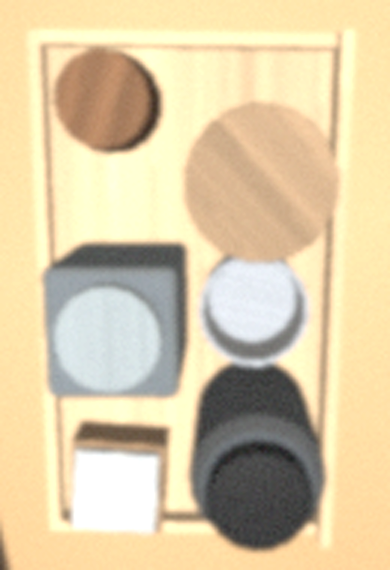

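The crop shows the lid, cap and rim outlines clearly, with the canister at crop (261,182), the tin lid (107,339), the flask cap (258,495) and the cup (255,308). Next I'll fit circles to the edge points cast onto their planes.

```bash
cat >> h.py <<'E'
from scipy.optimize import least_squares
def circ(C,g,xy,z,r,win=.005,sign=0):
    """fit circle of radius r at height z: strongest radial edge near the guess, on the world plane"""
    xy=np.array(xy,float); s=np.arange(-win,win,.0003); th=np.linspace(0,2*np.pi,90,endpoint=False)
    for _ in range(4):
        pts=[]
        for a in th:
            W=xy+np.outer(r+s,[np.cos(a),np.sin(a)])
            uv=np.array([proj(C,[*w,z]) for w in W],np.float32)
            p=cv2.remap(g,uv[:,:1],uv[:,1:],cv2.INTER_LINEAR).ravel().astype(float)
            d=np.gradient(cv2.GaussianBlur(p[None],(0,0),3).ravel()); d=d*sign if sign else abs(d)
            i=d[4:-4].argmax()+4
            if d[i]>.3: pts.append(W[i])
        pts=np.array(pts)
        f=least_squares(lambda q:np.hypot(*(pts-q[:2]).T)-q[2],[*xy,r],loss="soft_l1",f_scale=.0005)
        xy=f.x[:2]
    return xy,f.x[2],len(pts),np.median(abs(f.fun))
E
cat > m.py <<'E'
from h import *
import pickle
E
python3 - <<'E'
from h import *
C=cam("wrist"); im=cv2.imread("pics/w1.png"); g=cv2.cvtColor(im,cv2.COLOR_BGR2GRAY)
np.save("w1cam.npy",np.array([*C[0],*C[1].ravel(),*C[2]]))
for n,u,v,z,r in [("can",292,130.7,.127,.031),("tin",240.7,183,.124,.023),("flask",291,235,.144,.023),("cup",290,172.7,.051,.028),("jar",240,103,.066,.024)]:
    x0=ray(C,u,v,z); xy,R,k,e=circ(C,g,x0,z,r)
    print(n,x0.round(4),xy.round(4),"r",R.round(4),k,"res",e.round(5),proj(C,[*xy,z]).round(1))
cor={n:ray(C,205+u/3,70+v/3,z) for n,u,v,z in [("bl",344,40,.022),("fl",28,33,.022),("fr",52,530,.022),("tin1",45,268,.112),("tin2",50,394,.112),("tin3",179,394,.112),("tin4",187,244,.112)]}
for n in cor: print(n,cor[n].round(4))
for a,b in [("fl","bl"),("fl","fr"),("tin1","tin2"),("tin2","tin3")]:
    d=cor[b]-cor[a]; print(a,b,np.hypot(*d).round(4),np.degrees(np.arctan2(d[1],d[0])).round(2))
E
```

```text
can [0.6084 0.0311] [0.6082 0.0306] r 0.0311 89 res 0.00029 [291.9 131.2]
tin [ 0.5353 -0.0212] [ 0.5329 -0.0224] r 0.0237 90 res 0.00077 [239.1 184.2]
flask [ 0.5871 -0.0926] [ 0.587  -0.0927] r 0.0238 90 res 0.00045 [291.  235.1]
cup [ 0.5983 -0.0316] [ 0.5932 -0.0319] r 0.028 90 res 0.00152 [286.7 173.5]
jar [0.5469 0.0754] [0.5475 0.0754] r 0.0231 90 res 0.00053 [240.4 102.9]
bl [0.6614 0.0854]
fl [0.5112 0.1138]
fr [ 0.4658 -0.1423]
tin1 [0.5137 0.0108]
tin2 [ 0.5037 -0.0433]
tin3 [ 0.5594 -0.0527]
tin4 [0.5744 0.0107]
fl bl 0.1528 -10.7
fl fr 0.2601 -100.06
tin1 tin2 0.055 -100.46
tin2 tin3 0.0565 -9.53
```

```bash
python3 - <<'E'
from h import *
goto((.587,-.0927),.22,(.1703,.9854))
E
```

```text
shift units [-1.571  0.295  3.336] turn units [-0.005 -0.004  0.092]
```

Call:
jog_arm(
  motion=[-0.79, 0.15, 0, 0, 0, 0.09, -1, -0.78, 0.145, 0.3, 0, 0, 0, -1, 0, 0, 0.8, 0, 0, 0, -1, 0, 0, 0.8, 0, 0, 0, -1, 0, 0, 0.8, 0, 0, 0, -1, 0, 0, 0.6, 0, 0, 0, -1, 0, 0, 0, 0, 0, 0, -1, 0, 0, 0, 0, 0, 0, -1],
)

```text
time: 4.4
position: [0.5877, -0.0935, 0.2226]
tool_rot: [0.765, 0.644, 0.001, 0.001]
ft_force: [0.3, 0.7, 0.6]
grip_width: 0.0867
grip_force: 0.0
```

```bash
python3 - <<'E'
from h import *
state(); goto((.587,-.0927),.092,(.1703,.9854))
cv2.imwrite("pics/w2.png",robot.camera("wrist"))
E
```

```text
t 4.4 p [ 0.5877 -0.0935  0.2226] yaw [0.1708 0.9853] F [0.3 0.7 0.6] w 0.0867 q [-0.345  0.499  1.523  0.     1.118 -0.174]
shift units [ 0.018 -0.028  3.264] turn units [ 0.026  0.003 -0.007]
```

View pics/w2.png

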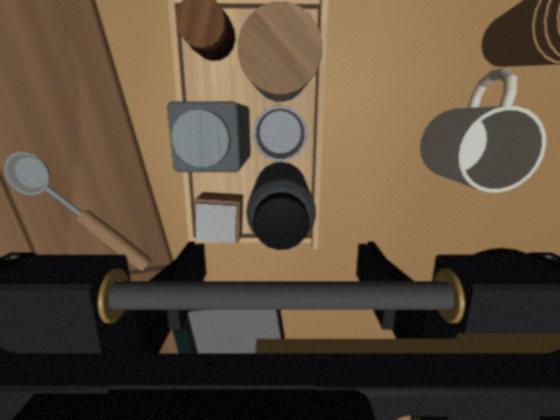

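The closer view puts the canister lid at (280,47), the tin lid at (200,137), the cup rim at (280,132) and the flask cap at (281,220). I'll refit from this picture.

```bash
python3 - <<'E'
from h import *
C=cam("wrist"); g=cv2.cvtColor(cv2.imread("pics/w2.png"),cv2.COLOR_BGR2GRAY)
for n,u,v,z,r in [("can",280,47,.127,.031),("tin",200,137,.124,.023),("flask",281,220,.144,.023),("cup",280,132,.051,.028)]:
    x0=ray(C,u,v,z); xy,R,k,e=circ(C,g,x0,z,r,.004)
    print(n,x0.round(4),xy.round(4),"r",R.round(4),k,"res",e.round(5),proj(C,[*xy,z]).round(1))
def line(p,q,z):
    p,q=np.array(p,float),np.array(q,float); t=(q-p)/np.hypot(*(q-p)); n=np.array([-t[1],t[0]]); P=[]
    for f in np.linspace(.12,.88,40):
        s=np.arange(-4,4,.2); uv=(p+f*(q-p)+np.outer(s,n)).astype(np.float32)
        d=abs(np.gradient(cv2.GaussianBlur(cv2.remap(g,uv[:,:1],uv[:,1:],cv2.INTER_LINEAR).astype(float),(0,0),3).ravel())); P.append(ray(C,*uv[d[3:-3].argmax()+3],z))
    vx,vy,x,y=cv2.fitLine(np.float32(P),cv2.DIST_HUBER,0,.0005,.0001).ravel(); return np.degrees(np.arctan2(vy,vx))%180,(x,y)
for nm,p,q,z in [("tinL",(168,103),(174,171),.112),("tinB",(174,171),(238,171),.112),("tinR",(240,103),(239,171),.112),("cadL",(173,20),(189,235),.022),("cadR",(326,20),(318,245),.04)]:
    print(nm,*line(p,q,z))
E
```

```text
can [0.6087 0.0314] [0.6084 0.0309] r 0.0314 90 res 0.00077 [279.7  47.9]
tin [ 0.5357 -0.0202] [ 0.5348 -0.0214] r 0.0222 90 res 0.00024 [199.3 138.8]
flask [ 0.5877 -0.0925] [ 0.5873 -0.0937] r 0.0234 90 res 0.00043 [280.7 221.6]
cup [ 0.5978 -0.0307] [ 0.5968 -0.0316] r 0.0257 90 res 0.00033 [279.2 133.1]
tinL 79.79179 (np.float32(0.5077577), np.float32(-0.015588582))
tinB 170.0316 (np.float32(0.53205776), np.float32(-0.049693577))
tinR 79.977135 (np.float32(0.5631499), np.float32(-0.027110292))
cadL 79.389404 (np.float32(0.49502122), np.float32(-0.0047918824))
cadR 79.70357 (np.float32(0.64014816), np.float32(-0.04529869))
```

Call:
jog_arm(
  motion=[0, -0.015, 0.8, -0.02, 0, 0, -1, 0, 0, 0.8, 0, 0, 0, -1, 0, 0, 0.8, 0, 0, 0, -1, 0, 0, 0.6, 0, 0, 0, -1, 0, 0, 0.26, 0, 0, 0, -1, 0, 0, 0, 0, 0, 0, -1, 0, 0, 0, 0, 0, 0, -1],
)

```text
time: 5.32
position: [0.5875, -0.094, 0.0925]
tool_rot: [0.765, 0.644, 0.001, 0.002]
ft_force: [0.4, -0.6, -0.4]
grip_width: 0.087
grip_force: 0.0
```

Call:
jog_arm(
  motion=[0, 0, 0, 0, 0, 0, 0, 0, 0, 0, 0, 0, 0, 1, 0, 0, 0, 0, 0, 0, 1, 0, 0, 0, 0, 0, 0, 1, 0, 0, 0, 0, 0, 0, 1],
  grip_force=30,
)

```text
time: 5.95
position: [0.5873, -0.094, 0.0915]
tool_rot: [0.765, 0.644, 0.001, 0.001]
ft_force: [0.9, 0.1, 1.5]
grip_width: 0.0612
grip_force: 30.0
```

```bash
python3 - <<'E'
from h import *
o=state(); print(o["grip_force"])
C=cam("top"); g=robot.camera("top"); cv2.imwrite("pics/top1.png",g)
E
```

```text
t 5.95 p [ 0.5873 -0.094   0.0915] yaw [0.1716 0.9852] F [0.9 0.1 1.5] w 0.0612 q [-0.347  0.677  1.626  0.     0.836 -0.174]
29.997618687339127
```

Call:
jog_arm(
  motion=[0, 0, -0.3, 0, 0, 0, 1, 0, 0, -0.6, 0, 0, 0, 1, 0, 0, -0.9, 0, 0, 0, 1, 0, 0, -0.9, 0, 0, 0, 1, 0, 0, -0.9, 0, 0, 0, 1, 0, 0, -0.4, 0, 0, 0, 1],
)

```text
time: 6.75
position: [0.5858, -0.0935, 0.2524]
tool_rot: [0.765, 0.644, 0.0, 0.001]
ft_force: [0.9, -0.1, -6.2]
grip_width: 0.0609
grip_force: 30.0
```

```bash
python3 - <<'E'
from h import *
state(); goto((.576,.318),.25,(.1753,.9845))
E
```

```text
t 6.75 p [ 0.5858 -0.0935  0.2524] yaw [0.1714 0.9852] F [ 0.9 -0.1 -6.2] w 0.0609 q [-0.347  0.463  1.495  0.     1.182 -0.174]
shift units [10.093 -2.004  0.056] turn units [0.024 0.002 0.056]
```

Call:
jog_arm(
  motion=[0.5, -0.1, 0, 0, 0, 0, 1, 0.9, -0.18, 0, 0, 0, 0, 1, 0.95, -0.19, 0, 0, 0, 0, 1, 0.95, -0.19, 0, 0, 0, 0, 1, 0.95, -0.19, 0, 0, 0, 0, 1, 0.95, -0.19, 0, 0, 0, 0, 1, 0.95, -0.19, 0, 0, 0, 0, 1, 0.95, -0.19, 0, 0, 0, 0, 1, 0.95, -0.19, 0, 0, 0, 0, 1, 0.95, -0.19, 0, 0, 0, 0, 1, 0.75, -0.15, 0, 0, 0, 0, 1, 0.35, -0.07, 0, 0, 0, 0, 1],
)

```text
time: 8.25
position: [0.5733, 0.3202, 0.2483]
tool_rot: [0.764, 0.645, -0.002, -0.001]
ft_force: [-0.5, -1.7, -5.9]
grip_width: 0.0611
grip_force: 30.0
```

Call:
jog_arm(
  motion=[0, 0, 0.6, 0, 0, 0, 1, 0, 0, 0.9, 0, 0, 0, 1, 0, 0, 0.9, 0, 0, 0, 1, 0, 0, 0.8, 0, 0, 0, 1, 0, 0, 0.4, 0, 0, 0, 1, 0, 0, 0, 0, 0, 0, 1, 0, 0, 0, 0, 0, 0, 1],
)

```text
time: 9.12
position: [0.5772, 0.3185, 0.1083]
tool_rot: [0.765, 0.644, 0.002, 0.001]
ft_force: [0.1, -0.2, -6.0]
grip_width: 0.0612
grip_force: 30.0
```

```bash
python3 - <<'E'
from h import *
state(); goto((.576,.318),.092,(.1753,.9845))
C=cam("top"); im=robot.camera("top"); cv2.imwrite("pics/top2.png",im)
E
```

```text
t 9.12 p [0.5772 0.3185 0.1083] yaw [0.1716 0.9852] F [ 0.1 -0.2 -6. ] w 0.0612 q [ 3.350e-01  7.200e-01  1.444e+00 -1.000e-03  9.740e-01  5.080e-01]
shift units [-0.017 -0.03   0.407] turn units [ 0.053 -0.018  0.054]
```

View pics/top2.png

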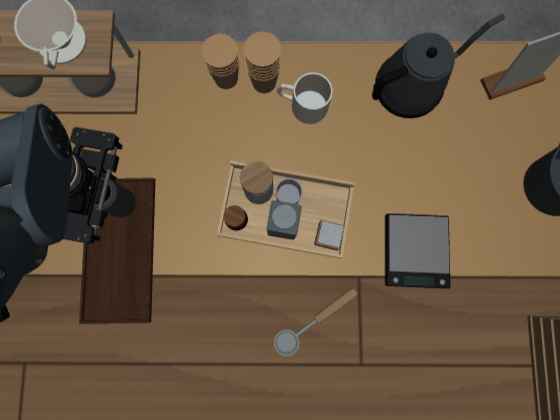

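The flask hangs over the far end of the tray near (118,200), centred across the tray.

Call:
jog_arm(
  motion=[0, 0, 0.2, 0, 0, 0, 1, 0, 0, 0.12, 0, 0, 0, 1, 0, 0, 0.08, 0, 0, 0, 1, 0, 0, 0, 0, 0, 0, 1, 0, 0, 0, 0, 0, 0, 1],
)

```text
time: 9.8
position: [0.5759, 0.3181, 0.0915]
tool_rot: [0.765, 0.644, 0.0, 0.0]
ft_force: [-0.6, -0.8, -0.9]
grip_width: 0.0609
grip_force: 30.0
```

Call:
jog_arm(
  motion=[0, 0, 0, 0, 0, 0, 0, 0, 0, 0, 0, 0, 0, -1, 0, 0, 0, 0, 0, 0, -1, 0, 0, 0, 0, 0, 0, -1, 0, 0, -0.4, 0, 0, 0, -1, 0, 0, -0.9, 0, 0, 0, -1, 0, 0, -0.9, 0, 0, 0, -1, 0, 0, -0.9, 0, 0, 0, -1, 0, 0, -0.18, 0, 0, 0, -1, 0, 0, 0, 0, 0, 0, -1, 0, 0, 0, 0, 0, 0, -1],
)

```text
time: 11.18
position: [0.575, 0.3178, 0.2207]
tool_rot: [0.765, 0.644, -0.001, -0.0]
ft_force: [0.1, 0.3, 0.5]
grip_width: 0.0871
grip_force: 0.0
```

```bash
python3 - <<'E'
from h import *
state(); C=cam("wrist"); im=robot.camera("wrist"); cv2.imwrite("pics/w3.png",im); g=cv2.cvtColor(im,cv2.COLOR_BGR2GRAY)
x0=ray(C,281,221,.144); print(x0, circ(C,g,x0,.144,.023,.004))
goto((.6084,.0309),.25,(.1753,.9845))
E
```

```text
t 11.18 p [0.575  0.3178 0.2207] yaw [0.1715 0.9852] F [0.1 0.3 0.5] w 0.0871 q [ 3.350e-01  5.860e-01  1.358e+00 -1.000e-03  1.199e+00  5.080e-01]
[0.57439611 0.31900133] (array([0.57517105, 0.31853479]), np.float64(0.023060594941709242), 90, np.float64(0.0004592626968470872))
shift units [-6.924  2.052 -0.729] turn units [-0.022  0.024  0.054]
```

View pics/w3.png

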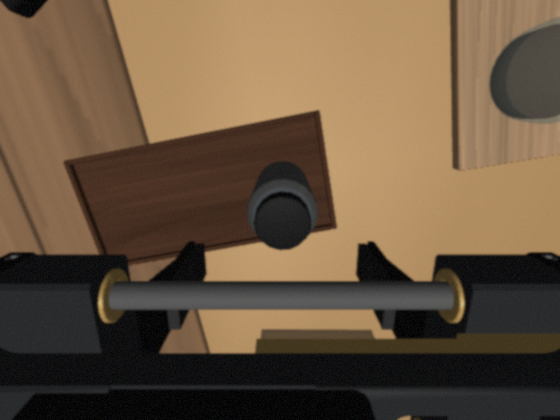

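The flask stands upright on the tray with its cap at (283,220), well inside the rim. The measurement bias is under 1 mm. Next is the canister.

Call:
jog_arm(
  motion=[-0.6, 0.18, 0, 0, 0, 0.03, -1, -0.95, 0.28, 0, 0, 0, 0, -1, -0.95, 0.28, 0, 0, 0, 0, -1, -0.95, 0.28, 0, 0, 0, 0, -1, -0.95, 0.28, 0, 0, 0, 0, -1, -0.95, 0.28, 0, 0, 0, 0, -1, -0.95, 0.29, 0, 0, 0, 0, -1, -0.6, 0.19, 0, 0, 0, 0, -1, 0, 0, 0, 0, 0, 0, -1, 0, 0, 0, 0, 0, 0, -1],
)

```text
time: 12.48
position: [0.6087, 0.0328, 0.2215]
tool_rot: [0.766, 0.643, -0.0, -0.0]
ft_force: [0.5, -0.3, -0.3]
grip_width: 0.0865
grip_force: 0.0
```

```bash
python3 - <<'E'
from h import *
state(); goto((.609,.0309),.095,(.1753,.9845))
E
```

```text
t 12.47 p [0.6087 0.0328 0.2215] yaw [0.1736 0.9848] F [ 0.5 -0.3 -0.3] w 0.0865 q [-1.290e-01  5.200e-01  1.485e+00  1.000e-03  1.137e+00  4.500e-02]
shift units [-0.048  0.019  3.162] turn units [-0.01  -0.007  0.025]
```

Call:
jog_arm(
  motion=[-0.04, 0.01, 0.8, 0, 0, 0, -1, 0, 0, 0.8, 0, 0, 0, -1, 0, 0, 0.8, 0, 0, 0, -1, 0, 0, 0.5, 0, 0, 0, -1, 0, 0, 0.26, 0, 0, 0, -1, 0, 0, 0, 0, 0, 0, -1, 0, 0, 0, 0, 0, 0, -1],
)

```text
time: 13.35
position: [0.6103, 0.0307, 0.0969]
tool_rot: [0.766, 0.643, 0.001, 0.001]
ft_force: [0.5, -0.2, -0.7]
grip_width: 0.0872
grip_force: 0.0
```

Call:
jog_arm(
  motion=[0, 0, 0, 0, 0, 0, 0, 0, 0, 0, 0, 0, 0, 1, 0, 0, 0, 0, 0, 0, 1, 0, 0, 0, 0, 0, 0, 1, 0, 0, 0, 0, 0, 0, 1],
  grip_force=30,
)

```text
time: 13.98
position: [0.6092, 0.0304, 0.0962]
tool_rot: [0.766, 0.643, 0.0, 0.0]
ft_force: [-2.7, 0.3, 2.7]
grip_width: 0.0613
grip_force: 30.0
```

Call:
jog_arm(
  motion=[0, 0, -0.3, 0, 0, 0, 1, 0, 0, -0.6, 0, 0, 0, 1, 0, 0, -0.9, 0, 0, 0, 1, 0, 0, -0.9, 0, 0, 0, 1, 0, 0, -0.9, 0, 0, 0, 1, 0, 0, -0.4, 0, 0, 0, 1],
)

```text
time: 14.72
position: [0.6102, 0.0304, 0.2582]
tool_rot: [0.766, 0.643, 0.002, 0.002]
ft_force: [1.5, 0.1, -4.1]
grip_width: 0.0617
grip_force: 30.0
```

```bash
python3 - <<'E'
from h import *
state(); goto((.481,.317),.25,(.1753,.9845))
E
```

```text
t 14.72 p [0.6102 0.0304 0.2582] yaw [0.1735 0.9848] F [ 1.5  0.1 -4.1] w 0.0617 q [-0.133  0.48   1.445  0.     1.211  0.041]
shift units [ 6.496 -4.426  0.183] turn units [ 0.074 -0.004  0.026]
```

Call:
jog_arm(
  motion=[0.5, -0.34, 0, 0, 0, 0, 1, 0.9, -0.61, 0, 0, 0, 0, 1, 0.9, -0.61, 0, 0, 0, 0, 1, 0.9, -0.61, 0, 0, 0, 0, 1, 0.9, -0.61, 0, 0, 0, 0, 1, 0.9, -0.61, 0, 0, 0, 0, 1, 0.9, -0.61, 0, 0, 0, 0, 1, 0.6, -0.43, 0, 0, 0, 0, 1, 0, 0, 0, 0, 0, 0, 1],
)

```text
time: 15.85
position: [0.4763, 0.3193, 0.2537]
tool_rot: [0.765, 0.644, -0.002, -0.001]
ft_force: [0.5, -0.2, -4.0]
grip_width: 0.0618
grip_force: 30.0
```

Call:
jog_arm(
  motion=[0, 0, 0.6, 0, 0, 0, 1, 0, 0, 0.9, 0, 0, 0, 1, 0, 0, 0.9, 0, 0, 0, 1, 0, 0, 0.8, 0, 0, 0, 1, 0, 0, 0.5, 0, 0, 0, 1, 0, 0, 0, 0, 0, 0, 1, 0, 0, 0, 0, 0, 0, 1],
)

```text
time: 16.73
position: [0.4804, 0.3171, 0.1079]
tool_rot: [0.766, 0.643, 0.001, 0.001]
ft_force: [0.6, -0.4, -3.3]
grip_width: 0.0616
grip_force: 30.0
```

```bash
python3 - <<'E'
from h import *
state(); goto((.481,.317),.0962,(.1753,.9845))
E
```

```text
t 16.73 p [0.4804 0.3171 0.1079] yaw [0.1739 0.9848] F [ 0.6 -0.4 -3.3] w 0.0616 q [ 3.900e-01  6.330e-01  1.666e+00 -1.000e-03  8.410e-01  5.650e-01]
shift units [-0.     0.015  0.293] turn units [ 0.024 -0.001  0.021]
```

Call:
jog_arm(
  motion=[0, 0, 0.15, 0, 0, 0, 1, 0, 0, 0.08, 0, 0, 0, 1, 0, 0, 0.05, 0, 0, 0, 1, 0, 0, 0, 0, 0, 0, 1, 0, 0, 0, 0, 0, 0, 1],
)

```text
time: 17.35
position: [0.4803, 0.3173, 0.0966]
tool_rot: [0.766, 0.643, 0.001, 0.001]
ft_force: [-0.1, -0.3, -4.3]
grip_width: 0.0615
grip_force: 30.0
```

Call:
jog_arm(
  motion=[0, 0, 0.025, 0, 0, 0, 1, 0, 0, 0, 0, 0, 0, 1, 0, 0, 0, 0, 0, 0, 1],
)

```text
time: 17.73
position: [0.4803, 0.3174, 0.0961]
tool_rot: [0.766, 0.643, 0.001, 0.001]
ft_force: [-1.7, -0.5, 3.4]
grip_width: 0.0614
grip_force: 30.0
```

Call:
jog_arm(
  motion=[0, 0, 0, 0, 0, 0, 0, 0, 0, 0, 0, 0, 0, -1, 0, 0, 0, 0, 0, 0, -1, 0, 0, 0, 0, 0, 0, -1, 0, 0, -0.4, 0, 0, 0, -1, 0, 0, -0.9, 0, 0, 0, -1, 0, 0, -0.9, 0, 0, 0, -1, 0, 0, -0.9, 0, 0, 0, -1],
)

```text
time: 18.73
position: [0.4801, 0.3173, 0.2217]
tool_rot: [0.766, 0.643, 0.001, 0.001]
ft_force: [-0.6, 0.5, -0.1]
grip_width: 0.0872
grip_force: 0.0
```

```bash
python3 - <<'E'
from h import *
state(); goto((.5355,-.0213),.22,(.1754,.9845))
E
```

```text
t 18.73 p [0.4801 0.3173 0.2217] yaw [0.1736 0.9848] F [-0.6  0.5 -0.1] w 0.0872 q [ 3.900e-01  4.740e-01  1.574e+00 -1.000e-03  1.091e+00  5.650e-01]
shift units [-8.096  2.832  0.045] turn units [ 0.035 -0.01   0.027]
```

Call:
jog_arm(
  motion=[-0.6, 0.21, 0, 0, 0, 0.02, -1, -0.9, 0.315, 0, 0, 0, 0, -1, -0.9, 0.315, 0, 0, 0, 0, -1, -0.9, 0.315, 0, 0, 0, 0, -1, -0.9, 0.315, 0, 0, 0, 0, -1, -0.9, 0.315, 0, 0, 0, 0, -1, -0.9, 0.315, 0, 0, 0, 0, -1, -0.9, 0.315, 0, 0, 0, 0, -1, -0.8, 0.28, 0, 0, 0, 0, -1, -0.4, 0.14, 0, 0, 0, 0, -1, 0, 0, 0, 0, 0, 0, -1, 0, 0, 0, 0, 0, 0, -1],
)

```text
time: 20.23
position: [0.5346, -0.0205, 0.2198]
tool_rot: [0.766, 0.643, 0.0, 0.0]
ft_force: [-0.2, 0.3, -0.6]
grip_width: 0.087
grip_force: 0.0
```

```bash
python3 - <<'E'
from h import *
state(); goto((.5355,-.0213),.09,(.1754,.9845))
E
```

```text
t 20.23 p [ 0.5346 -0.0205  0.2198] yaw [0.1743 0.9847] F [-0.2  0.3 -0.6] w 0.087 q [-2.480e-01  4.240e-01  1.674e+00  1.000e-03  1.042e+00 -7.300e-02]
shift units [-0.017  0.024  3.245] turn units [ 0.012 -0.008  0.016]
```

Call:
jog_arm(
  motion=[-0.015, 0.02, 0.8, 0, 0, 0.015, -1, 0, 0, 0.8, 0, 0, 0, -1, 0, 0, 0.8, 0, 0, 0, -1, 0, 0, 0.55, 0, 0, 0, -1, 0, 0, 0.28, 0, 0, 0, -1, 0, 0, 0, 0, 0, 0, -1, 0, 0, 0, 0, 0, 0, -1],
)

```text
time: 21.1
position: [0.5365, -0.0221, 0.0913]
tool_rot: [0.767, 0.642, 0.001, 0.001]
ft_force: [0.7, -0.3, -0.1]
grip_width: 0.0868
grip_force: 0.0
```

Call:
jog_arm(
  motion=[0, 0, 0, 0, 0, 0, 0, 0, 0, 0, 0, 0, 0, 1, 0, 0, 0, 0, 0, 0, 1, 0, 0, 0, 0, 0, 0, 1, 0, 0, 0, 0, 0, 0, 1],
  grip_force=30,
)

```text
time: 21.72
position: [0.5355, -0.0223, 0.0906]
tool_rot: [0.767, 0.642, 0.0, 0.0]
ft_force: [-0.9, -0.4, 3.0]
grip_width: 0.0576
grip_force: 30.0
```

Call:
jog_arm(
  motion=[0, 0, -0.3, 0, 0, 0, 1, 0, 0, -0.6, 0, 0, 0, 1, 0, 0, -0.9, 0, 0, 0, 1, 0, 0, -0.9, 0, 0, 0, 1, 0, 0, -0.9, 0, 0, 0, 1, 0, 0, -0.4, 0, 0, 0, 1],
)

```text
time: 22.48
position: [0.5361, -0.0223, 0.2526]
tool_rot: [0.767, 0.642, 0.001, 0.002]
ft_force: [0.2, 0.9, -4.7]
grip_width: 0.058
grip_force: 30.0
```

```bash
python3 - <<'E'
from h import *
state(); goto((.386,.315),.25,(.1754,.9845))
E
```

```text
t 22.48 p [ 0.5361 -0.0223  0.2526] yaw [0.1759 0.9844] F [ 0.2  0.9 -4.7] w 0.058 q [-0.25   0.383  1.635  0.     1.119 -0.073]
shift units [ 7.641 -5.179  0.042] turn units [ 0.064  0.001 -0.008]
```

Call:
jog_arm(
  motion=[0.5, -0.34, 0, 0, 0, 0, 1, 0.9, -0.61, 0, 0, 0, 0, 1, 0.9, -0.61, 0, 0, 0, 0, 1, 0.9, -0.61, 0, 0, 0, 0, 1, 0.9, -0.61, 0, 0, 0, 0, 1, 0.9, -0.61, 0, 0, 0, 0, 1, 0.9, -0.61, 0, 0, 0, 0, 1, 0.9, -0.61, 0, 0, 0, 0, 1, 0.6, -0.4, 0, 0, 0, 0, 1, 0.24, -0.16, 0, 0, 0, 0, 1, 0, 0, 0, 0, 0, 0, 1],
)

```text
time: 23.85
position: [0.3846, 0.315, 0.2495]
tool_rot: [0.766, 0.643, -0.001, 0.0]
ft_force: [0.5, 0.4, -5.0]
grip_width: 0.0574
grip_force: 30.0
```

Call:
jog_arm(
  motion=[0, 0, 0.6, 0, 0, 0, 1, 0, 0, 0.9, 0, 0, 0, 1, 0, 0, 0.9, 0, 0, 0, 1, 0, 0, 0.8, 0, 0, 0, 1, 0, 0, 0.5, 0, 0, 0, 1, 0, 0, 0, 0, 0, 0, 1, 0, 0, 0, 0, 0, 0, 1],
)

```text
time: 24.72
position: [0.3871, 0.3146, 0.1028]
tool_rot: [0.767, 0.641, 0.001, 0.001]
ft_force: [-0.1, 0.3, -4.9]
grip_width: 0.0577
grip_force: 30.0
```

```bash
python3 - <<'E'
from h import *
state(); goto((.386,.315),.0906,(.1754,.9845))
E
```

```text
t 24.73 p [0.3871 0.3146 0.1028] yaw [0.177  0.9842] F [-0.1  0.3 -4.9] w 0.0577 q [ 4.590e-01  5.710e-01  1.863e+00 -1.000e-03  7.050e-01  6.380e-01]
shift units [ 0.004 -0.029  0.304] turn units [ 0.036 -0.01  -0.024]
```

Call:
jog_arm(
  motion=[0, 0, 0.15, 0, 0, 0, 1, 0, 0, 0.08, 0, 0, 0, 1, 0, 0, 0.06, 0, 0, 0, 1, 0, 0, 0, 0, 0, 0, 1, 0, 0, 0, 0, 0, 0, 1],
)

```text
time: 25.35
position: [0.3861, 0.315, 0.0906]
tool_rot: [0.767, 0.642, 0.001, 0.001]
ft_force: [0.0, 0.4, -5.4]
grip_width: 0.0577
grip_force: 30.0
```

Call:
jog_arm(
  motion=[0, 0, 0.02, 0, 0, 0, 1, 0, 0, 0, 0, 0, 0, 1, 0, 0, 0, 0, 0, 0, 1],
)

```text
time: 25.72
position: [0.3861, 0.315, 0.0906]
tool_rot: [0.767, 0.642, 0.001, 0.001]
ft_force: [-2.4, -0.7, 5.0]
grip_width: 0.058
grip_force: 30.0
```

Call:
jog_arm(
  motion=[0, 0, 0, 0, 0, 0, 0, 0, 0, 0, 0, 0, 0, -1, 0, 0, 0, 0, 0, 0, -1, 0, 0, 0, 0, 0, 0, -1, 0, 0, -0.4, 0, 0, 0, -1, 0, 0, -0.9, 0, 0, 0, -1, 0, 0, -0.9, 0, 0, 0, -1, 0, 0, -0.9, 0, 0, 0, -1, 0, 0, 0, 0, 0, 0, -1],
)

```text
time: 26.85
position: [0.3878, 0.3159, 0.2163]
tool_rot: [0.767, 0.642, 0.004, 0.001]
ft_force: [-0.2, 0.3, -1.4]
grip_width: 0.0871
grip_force: 0.0
```

```bash
python3 - <<'E'
from h import *
state(); goto((.5968,-.0314),.215,(.1754,.9845))
im=robot.camera("top"); cv2.imwrite("pics/top3.png",im[130:340,60:480])
E
```

```text
t 26.85 p [0.3878 0.3159 0.2163] yaw [0.1759 0.9844] F [-0.2  0.3 -1.4] w 0.0871 q [ 4.600e-01  3.820e-01  1.765e+00 -1.000e-03  9.860e-01  6.380e-01]
shift units [-7.627  6.672  0.047] turn units [ 0.1   -0.06  -0.008]
```

View pics/top3.png

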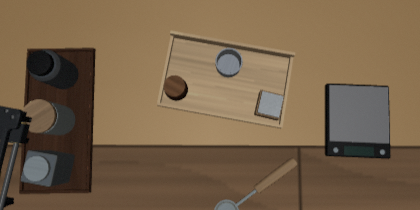

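The crop shows the flask (40,65), canister (40,115) and tin (38,168) on the tray, and the caddy holding only the cup, jar and filters.

Call:
jog_arm(
  motion=[-0.5, 0.43, 0, 0, 0, 0, -1, -0.9, 0.79, 0, 0, 0, 0, -1, -0.9, 0.79, 0, 0, 0, 0, -1, -0.9, 0.79, 0, 0, 0, 0, -1, -0.9, 0.79, 0, 0, 0, 0, -1, -0.9, 0.79, 0, 0, 0, 0, -1, -0.9, 0.79, 0, 0, 0, 0, -1, -0.9, 0.79, 0, 0, 0, 0, -1, -0.8, 0.7, 0, 0, 0, 0, -1, 0, 0, 0, 0, 0, 0, -1, 0, 0, 0, 0, 0, 0, -1, 0, 0, 0, 0, 0, 0, -1],
)

```text
time: 28.4
position: [0.5934, -0.0299, 0.2133]
tool_rot: [0.766, 0.642, -0.0, -0.001]
ft_force: [-0.3, 0.7, -0.7]
grip_width: 0.0869
grip_force: 0.0
```

```bash
python3 - <<'E'
from h import *
state(); C=cam("wrist"); im=robot.camera("wrist"); cv2.imwrite("pics/w4.png",im); g=cv2.cvtColor(im,cv2.COLOR_BGR2GRAY)
print(proj(C,(.5968,-.0314,.051)))
for w in(.003,.005):print(circ(C,g,(.5975,-.0314),.051,.028,w))
E
```

```text
t 28.4 p [ 0.5934 -0.0299  0.2133] yaw [0.1747 0.9846] F [-0.3  0.7 -0.7] w 0.0869 q [-0.238  0.51   1.533  0.     1.1   -0.063]
[285.1482635  196.32469339]
(array([ 0.59749061, -0.02932387]), np.float64(0.027143783372521456), 90, np.float64(0.0005227123920811833))
(array([ 0.59723213, -0.02815896]), np.float64(0.02721380630156034), 90, np.float64(0.0010594836354025968))
```

View pics/w4.png

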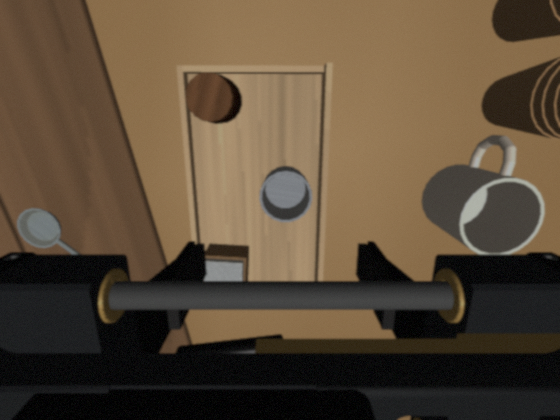

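The cup stands alone at about (286,195) in the wrist view. I'll turn 90° so the jaws close across the caddy, and measure the scale plate.

Call:
jog_arm(
  motion=[0, 0, 0, 0, 0, 1, -1, 0, 0, 0, 0, 0, 1, -1, 0, 0, 0, 0, 0, 1, -1, 0, 0, 0, 0, 0, 1, -1, 0, 0, 0, 0, 0, 1, -1, 0, 0, 0, 0, 0, 1, -1, 0, 0, 0, 0, 0, 1, -1, 0, 0, 0, 0, 0, 1, -1, 0, 0, 0, 0, 0, 1, -1, 0, 0, 0, 0, 0, 1, -1, 0, 0, 0, 0, 0, 1, -1, 0, 0, 0, 0, 0, 1, -1],
)

```text
time: 29.95
position: [0.5942, -0.0301, 0.2143]
tool_rot: [0.962, 0.274, 0.001, 0.0]
ft_force: [0.6, 0.4, -0.2]
grip_width: 0.0869
grip_force: 0.0
```

Call:
jog_arm(
  motion=[0, 0, 0, 0, 0, 1, -1, 0, 0, 0, 0, 0, 1, -1, 0, 0, 0, 0, 0, 1, -1, 0, 0, 0, 0, 0, 1, -1, 0, 0, 0, 0, 0, 1, -1, 0, 0, 0, 0, 0, 1, -1, 0, 0, 0, 0, 0, 1, -1, 0, 0, 0, 0, 0, 1, -1, 0, 0, 0, 0, 0, 1, -1, 0, 0, 0, 0, 0, 1, -1, 0, 0, 0, 0, 0, 0.5, -1, 0, 0, 0, 0, 0, 0, -1],
)

```text
time: 31.45
position: [0.5944, -0.0306, 0.2142]
tool_rot: [0.996, -0.088, 0.001, 0.0]
ft_force: [0.0, 0.3, -0.0]
grip_width: 0.087
grip_force: 0.0
```

```bash
python3 - <<'E'
from h import *
state(); goto((.5975,-.0305),.028,(.9848,-.1736))
C=cam("top"); im=cv2.imread("pics/top0.png"); hsv=cv2.cvtColor(im,cv2.COLOR_BGR2HSV)
m=cv2.inRange(hsv,(0,0,75),(180,60,200)); m[:, :388]=0; m[:,450:]=0; m[:213]=0; m[:270-0,:]=m[:270]; m[270:]=0
m=cv2.morphologyEx(m,cv2.MORPH_OPEN,np.ones((5,5)))
c=max(cv2.findContours(m,0,1)[0],key=cv2.contourArea); r=cv2.minAreaRect(c); print(r)
for p in cv2.boxPoints(r): print(ray(C,*p,.025).round(4))
print(ray(C,*r[0],.025).round(4))
E
```

```text
t 31.45 p [ 0.5944 -0.0306  0.2142] yaw [ 0.9846 -0.1746] F [ 0.   0.3 -0. ] w 0.087 q [-0.239  0.509  1.531  0.     1.1    1.507]
shift units [ 0.068 -0.017  4.656] turn units [-0.    -0.019 -0.015]
((418.5, 242.0), (54.0, 59.0), 90.0)
[ 0.5517 -0.2407]
[ 0.552  -0.3619]
[ 0.4419 -0.3554]
[ 0.4414 -0.2365]
[ 0.4962 -0.2986]
```

Call:
jog_arm(
  motion=[0.068, -0.015, 0.6, 0, 0, 0, -1, 0, 0, 0.9, 0, 0, 0, -1, 0, 0, 0.9, 0, 0, 0, -1, 0, 0, 0.9, 0, 0, 0, -1, 0, 0, 0.7, 0, 0, 0, -1, 0, 0, 0.4, 0, 0, 0, -1, 0, 0, 0.25, 0, 0, 0, -1, 0, 0, 0, 0, 0, 0, -1, 0, 0, 0, 0, 0, 0, -1],
)

```text
time: 32.58
position: [0.5985, -0.0313, 0.0291]
tool_rot: [0.996, -0.088, 0.002, 0.0]
ft_force: [0.8, 0.2, -0.4]
grip_width: 0.0872
grip_force: 0.0
```

Call:
jog_arm(
  motion=[0, 0, 0, 0, 0, 0, 0, 0, 0, 0, 0, 0, 0, 1, 0, 0, 0, 0, 0, 0, 1, 0, 0, 0, 0, 0, 0, 1, 0, 0, 0, 0, 0, 0, 1],
  grip_force=15,
)

```text
time: 33.2
position: [0.5978, -0.0313, 0.0283]
tool_rot: [0.996, -0.088, 0.001, 0.0]
ft_force: [0.1, -0.4, 1.7]
grip_width: 0.0548
grip_force: 14.9
```

Call:
jog_arm(
  motion=[0, 0, -0.3, 0, 0, 0, 1, 0, 0, -0.6, 0, 0, 0, 1, 0, 0, -0.9, 0, 0, 0, 1, 0, 0, -0.9, 0, 0, 0, 1, 0, 0, -0.6, 0, 0, 0, 1],
)

```text
time: 33.83
position: [0.598, -0.0311, 0.1626]
tool_rot: [0.996, -0.088, 0.002, 0.0]
ft_force: [0.5, -0.3, -1.2]
grip_width: 0.0545
grip_force: 14.9
```

```bash
python3 - <<'E'
from h import *
state(); goto((.495,-.298),.15,(.9848,-.1736))
E
```

```text
t 33.83 p [ 0.598  -0.0311  0.1626] yaw [ 0.9844 -0.1759] F [ 0.5 -0.3 -1.2] w 0.0545 q [-0.239  0.578  1.57   0.     0.989  1.509]
shift units [-1.362  7.021  0.31 ] turn units [ 0.    -0.055 -0.034]
```

Call:
jog_arm(
  motion=[-0.3, 0.5, -0.2, 0, 0, 0, 1, -0.4, 0.8, -0.3, 0, 0, 0, 1, -0.4, 0.8, -0.3, 0, 0, 0, 1, -0.4, 0.8, -0.3, 0, 0, 0, 1, -0.4, 0.8, -0.3, 0, 0, 0, 1, -0.4, 0.8, -0.3, 0, 0, 0, 1, -0.4, 0.8, -0.3, 0, 0, 0, 1, -0.4, 0.8, -0.2, 0, 0, 0, 1, -0.3, 0.8, 0, 0, 0, 0, 1, 0, 0.1, 0, 0, 0, 0, 1, 0, 0, 0, 0, 0, 0, 1, 0, 0, 0, 0, 0, 0, 1],
)

```text
time: 35.33
position: [0.4141, -0.2817, 0.2476]
tool_rot: [0.996, -0.088, 0.0, -0.001]
ft_force: [0.4, 1.5, -0.8]
grip_width: 0.0545
grip_force: 14.9
```

```bash
python3 - <<'E'
from h import *
state(); C=cam("wrist"); im=robot.camera("wrist"); cv2.imwrite("pics/w5.png",im)
for x,y in [(.553,-.237),(.553,-.358),(.437,-.358),(.437,-.237)]: print(proj(C,(x,y,.025)).round())
E
```

```text
t 35.33 p [ 0.4141 -0.2817  0.2476] yaw [ 0.9846 -0.1751] F [ 0.4  1.5 -0.8] w 0.0545 q [-8.210e-01  3.430e-01  1.722e+00  1.000e-03  1.078e+00  9.250e-01]
[220.  69.]
[328.  47.]
[341. 153.]
[242. 171.]
```

View pics/w5.png

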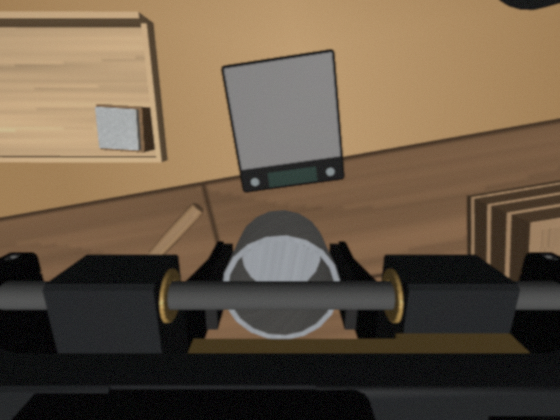

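The plate is clear in this view, with corners near (226,70), (333,52), (341,156) and (241,172). The cup is held upright in the jaws.

```bash
python3 - <<'E'
from h import *
C=cam("wrist"); im=cv2.imread("pics/w5.png"); hsv=cv2.cvtColor(im,cv2.COLOR_BGR2HSV)
m=cv2.inRange(hsv,(0,0,70),(180,50,200)); z=np.zeros_like(m); z[40:185,210:355]=m[40:185,210:355]
z=cv2.morphologyEx(z,cv2.MORPH_OPEN,np.ones((7,7)))
c=max(cv2.findContours(z,0,1)[0],key=cv2.contourArea)[:,0]
W=np.float32([ray(C,*p,.025) for p in c])*1000
r=cv2.minAreaRect(W); print(cv2.contourArea(c),np.round(r[0],1),r[1:]) 
goto(np.array(r[0])/1000,.06,(.9848,-.1736))
E
```

```text
10903.0 [ 493.7 -298.8] ((122.09467315673828, 115.80380249023438), 87.82476806640625)
shift units [2.026 0.078 4.692] turn units [-0.012 -0.009 -0.016]
```

Call:
jog_arm(
  motion=[0.5, 0.02, 0, 0, 0, 0, 1, 0.8, 0.03, 0.3, 0, 0, 0, 1, 0.55, 0.02, 0.8, 0, 0, 0, 1, 0.18, 0.01, 0.9, 0, 0, 0, 1, 0, 0, 0.9, 0, 0, 0, 1, 0, 0, 0.9, 0, 0, 0, 1, 0, 0, 0.6, 0, 0, 0, 1, 0, 0, 0.25, 0, 0, 0, 1, 0, 0, 0, 0, 0, 0, 1, 0, 0, 0, 0, 0, 0, 1],
)

```text
time: 36.62
position: [0.4947, -0.3007, 0.0631]
tool_rot: [0.996, -0.088, 0.002, 0.001]
ft_force: [-0.1, 0.1, -1.2]
grip_width: 0.0549
grip_force: 14.9
```

```bash
python3 - <<'E'
from h import *
state(); goto((.494,-.2985),.0473,(.9848,-.1736))
E
```

```text
t 36.62 p [ 0.4947 -0.3007  0.0631] yaw [ 0.9845 -0.1755] F [-0.1  0.1 -1.2] w 0.0549 q [-7.390e-01  7.070e-01  1.680e+00  1.000e-03  7.510e-01  1.007e+00]
shift units [-0.028 -0.051  0.395] turn units [ 0.017 -0.046 -0.028]
```

Call:
jog_arm(
  motion=[-0.02, -0.045, 0.2, 0, 0, 0, 1, 0, 0, 0.1, 0, 0, 0, 1, 0, 0, 0.06, 0, 0, 0, 1, 0, 0, 0.02, 0, 0, 0, 1, 0, 0, 0, 0, 0, 0, 1, 0, 0, 0, 0, 0, 0, 1],
)

```text
time: 37.38
position: [0.4933, -0.2983, 0.0473]
tool_rot: [0.996, -0.088, 0.001, 0.0]
ft_force: [-1.4, 1.6, 4.4]
grip_width: 0.0547
grip_force: 14.9
```

Call:
jog_arm(
  motion=[0, 0, 0, 0, 0, 0, 0, 0, 0, 0, 0, 0, 0, -1, 0, 0, 0, 0, 0, 0, -1, 0, 0, 0, 0, 0, 0, -1, 0, 0, -0.4, 0, 0, 0, -1, 0, 0, -0.9, 0, 0, 0, -1, 0, 0, -0.9, 0, 0, 0, -1, -0.4, 0, -0.9, 0, 0, 0, -1, -0.8, 0, -0.9, 0, 0, 0, -1, -0.8, 0, -0.5, 0, 0, 0, -1, 0, 0, 0, 0, 0, 0, -1, 0, 0, 0, 0, 0, 0, -1],
)

```text
time: 38.88
position: [0.415, -0.2847, 0.2272]
tool_rot: [0.996, -0.089, 0.001, 0.001]
ft_force: [-0.9, 0.7, -0.1]
grip_width: 0.087
grip_force: 0.0
```

```bash
python3 - <<'E'
from h import *
state(); C=cam("wrist"); im=robot.camera("wrist"); cv2.imwrite("pics/w6.png",im); g=cv2.cvtColor(im,cv2.COLOR_BGR2GRAY)
print(circ(C,g,(.4937,-.2988),.070,.028,.004), circ(C,g,(.4937,-.2988),.070,.028,.008))
goto((.45,.1),.25,(.1754,.9845))
E
```

```text
t 38.88 p [ 0.415  -0.2847  0.2272] yaw [ 0.9843 -0.1763] F [-0.9  0.7 -0.1] w 0.087 q [-8.240e-01  3.720e-01  1.742e+00  1.000e-03  1.024e+00  9.230e-01]
(array([ 0.49372782, -0.29911353]), np.float64(0.02582322399469861), 90, np.float64(0.00034242698756504694)) (array([ 0.49399356, -0.29921812]), np.float64(0.02313399022392787), 90, np.float64(0.0006690081057560866))
shift units [-0.832 -9.617 -0.587] turn units [ 2.7000e-02 -2.1000e-02 -2.2508e+01]
```

View pics/w6.png

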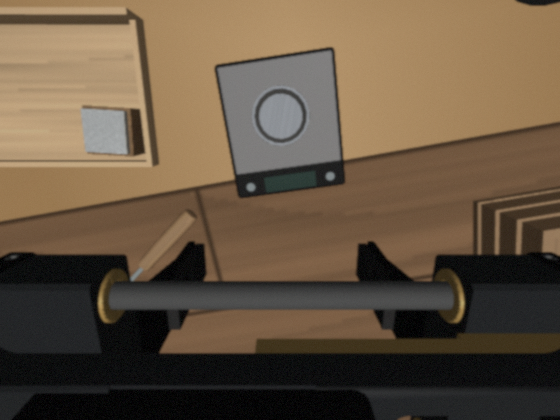

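The cup stands upright at the centre of the plate, at pixel (280,117) and within 1 mm of the plate's centre. I'll return to the tray, turning back on the way.

Call:
jog_arm(
  motion=[0.48, -0.55, 0, 0, 0, -1, -1, 0.48, -0.55, 0, 0, 0, -1, -1, 0.48, -0.55, 0, 0, 0, -1, -1, 0.48, -0.55, 0, 0, 0, -1, -1, 0.48, -0.55, 0, 0, 0, -1, -1, 0.48, -0.55, 0, 0, 0, -1, -1, 0.48, -0.55, 0, 0, 0, -1, -1, 0.48, -0.55, 0, 0, 0, -1, -1, 0.48, -0.55, 0, 0, 0, -1, -1, 0.48, -0.55, 0, 0, 0, -1, -1, 0.48, -0.55, 0, 0, 0, -1, -1, 0.48, -0.55, 0, 0, 0, -1, -1],
)

```text
time: 40.42
position: [0.5815, 0.0141, 0.2255]
tool_rot: [0.945, 0.326, 0.0, -0.0]
ft_force: [0.5, -0.3, -0.4]
grip_width: 0.0869
grip_force: 0.0
```

Call:
jog_arm(
  motion=[0.48, -0.55, 0, 0, 0, -1, -1, 0.48, -0.55, 0, 0, 0, -1, -1, 0.48, -0.55, 0, 0, 0, -1, -1, 0.48, -0.55, 0, 0, 0, -1, -1, 0.48, -0.55, 0, 0, 0, -1, -1, 0.48, -0.55, 0, 0, 0, -1, -1, 0.48, -0.55, 0, 0, 0, -1, -1, 0.48, -0.55, 0, 0, 0, -1, -1, 0.48, -0.55, 0, 0, 0, -1, -1, 0.48, -0.55, 0, 0, 0, -1, -1, 0.24, -0.27, 0, 0, 0, -0.5, -1, 0, 0, 0, 0, 0, 0, -1],
)

```text
time: 41.92
position: [0.4989, 0.3018, 0.226]
tool_rot: [0.766, 0.642, -0.0, 0.0]
ft_force: [1.1, 0.4, 0.2]
grip_width: 0.0868
grip_force: 0.0
```

```bash
python3 - <<'E'
from h import *
state(); goto((.4803,.3174),.2,(.1754,.9845))
E
```

```text
t 41.92 p [0.4989 0.3018 0.226 ] yaw [0.1745 0.9847] F [1.1 0.4 0.2] w 0.0868 q [ 3.530e-01  4.800e-01  1.548e+00 -1.000e-03  1.113e+00  5.290e-01]
shift units [ 0.303 -0.526  0.649] turn units [0.009 0.012 0.013]
```

Call:
jog_arm(
  motion=[0.3, -0.52, 0, 0, 0, 0.01, -1, 0, 0, 0, 0, 0, 0, -1, 0, 0, 0.65, 0, 0, 0, -1, 0, 0, 0, 0, 0, 0, -1, 0, 0, 0, 0, 0, 0, -1],
)

```text
time: 42.55
position: [0.4821, 0.316, 0.2011]
tool_rot: [0.767, 0.641, 0.001, 0.001]
ft_force: [0.0, 0.1, 0.2]
grip_width: 0.0871
grip_force: 0.0
```

```bash
python3 - <<'E'
from h import *
state(); goto((.4803,.3174),.0962,(.1754,.9845))
E
```

```text
t 42.55 p [0.4821 0.316  0.2011] yaw [0.1777 0.9841] F [0.  0.1 0.2] w 0.0871 q [ 3.870e-01  5.010e-01  1.592e+00 -1.000e-03  1.046e+00  5.660e-01]
shift units [ 0.026 -0.055  2.623] turn units [ 0.032 -0.003 -0.034]
```

Call:
jog_arm(
  motion=[0.03, -0.05, 0.5, 0, 0, 0, -1, 0, 0, 0.8, 0, 0, 0, -1, 0, 0, 0.8, 0, 0, 0, -1, 0, 0, 0.4, 0, 0, 0, -1, 0, 0, 0.12, 0, 0, 0, -1, 0, 0, 0, 0, 0, 0, -1, 0, 0, 0, 0, 0, 0, -1],
)

```text
time: 43.42
position: [0.4802, 0.3184, 0.097]
tool_rot: [0.767, 0.642, 0.002, 0.001]
ft_force: [0.1, -0.6, -0.2]
grip_width: 0.0866
grip_force: 0.0
```

Call:
jog_arm(
  motion=[0, 0, 0, 0, 0, 0, 0, 0, 0, 0, 0, 0, 0, 1, 0, 0, 0, 0, 0, 0, 1, 0, 0, 0, 0, 0, 0, 1, 0, 0, 0, 0, 0, 0, 1],
  grip_force=30,
)

```text
time: 44.05
position: [0.4797, 0.318, 0.0961]
tool_rot: [0.767, 0.642, 0.001, 0.001]
ft_force: [0.7, 0.4, 0.7]
grip_width: 0.0611
grip_force: 30.0
```

Call:
jog_arm(
  motion=[0, 0, -0.3, 0, 0, 0, 1, 0, 0, -0.6, 0, 0, 0, 1, 0, 0, -0.9, 0, 0, 0, 1, 0, 0, -0.9, 0, 0, 0, 1, 0, 0, -0.9, 0, 0, 0, 1, 0, 0, -0.4, 0, 0, 0, 1, 0, 0, 0, 0, 0, 0, 1],
)

```text
time: 44.92
position: [0.4791, 0.3182, 0.2565]
tool_rot: [0.767, 0.642, 0.001, 0.001]
ft_force: [0.2, 0.4, -4.5]
grip_width: 0.0616
grip_force: 30.0
```

```bash
python3 - <<'E'
from h import *
state(); goto((.609,.0305),.25,(.1754,.9845))
E
```

```text
t 44.92 p [0.4791 0.3182 0.2565] yaw [0.1766 0.9843] F [ 0.2  0.4 -4.5] w 0.0616 q [ 3.920e-01  4.330e-01  1.536e+00 -1.000e-03  1.170e+00  5.700e-01]
shift units [-6.505  4.465  0.169] turn units [ 0.036 -0.012 -0.018]
```

Call:
jog_arm(
  motion=[-0.5, 0.34, 0, 0, 0, 0, 1, -0.9, 0.62, 0, 0, 0, 0, 1, -0.9, 0.62, 0, 0, 0, 0, 1, -0.9, 0.62, 0, 0, 0, 0, 1, -0.9, 0.62, 0, 0, 0, 0, 1, -0.9, 0.62, 0, 0, 0, 0, 1, -0.9, 0.62, 0, 0, 0, 0, 1, -0.6, 0.4, 0, 0, 0, 0, 1, 0, 0, 0, 0, 0, 0, 1, 0, 0, 0.5, 0, 0, 0, 1, 0, 0, 0.9, 0, 0, 0, 1, 0, 0, 0.3, 0, 0, 0, 1],
)

```text
time: 46.42
position: [0.6055, 0.0319, 0.1844]
tool_rot: [0.767, 0.642, -0.002, -0.003]
ft_force: [-1.7, 0.4, -3.9]
grip_width: 0.0614
grip_force: 30.0
```

Call:
jog_arm(
  motion=[0, 0, 0.8, 0, 0, 0, 1, 0, 0, 0.7, 0, 0, 0, 1, 0, 0, 0.3, 0, 0, 0, 1, 0, 0, 0, 0, 0, 0, 1, 0, 0, 0, 0, 0, 0, 1],
)

```text
time: 47.05
position: [0.61, 0.0307, 0.1173]
tool_rot: [0.767, 0.642, 0.001, 0.001]
ft_force: [-0.2, 0.7, -4.5]
grip_width: 0.0616
grip_force: 30.0
```

```bash
python3 - <<'E'
from h import *
state(); goto((.609,.031),.0962,(.1754,.9845))
E
```

```text
t 47.05 p [0.61   0.0307 0.1173] yaw [0.1765 0.9843] F [-0.2  0.7 -4.5] w 0.0616 q [-0.133  0.655  1.57   0.     0.913  0.045]
shift units [ 0.004 -0.028  0.528] turn units [ 0.055 -0.003 -0.016]
```

Call:
jog_arm(
  motion=[0, -0.01, 0.25, 0, 0, 0, 1, 0, 0, 0.15, 0, 0, 0, 1, 0, 0, 0.08, 0, 0, 0, 1, 0, 0, 0.05, 0, 0, 0, 1, 0, 0, 0, 0, 0, 0, 1, 0, 0, 0, 0, 0, 0, 1],
)

```text
time: 47.8
position: [0.6084, 0.0307, 0.096]
tool_rot: [0.767, 0.642, 0.0, 0.0]
ft_force: [-2.4, -0.1, 6.7]
grip_width: 0.0614
grip_force: 30.0
```

Contact. I'll release, rise and fetch the tin.

Call:
jog_arm(
  motion=[0, 0, 0, 0, 0, 0, 0, 0, 0, 0, 0, 0, 0, -1, 0, 0, 0, 0, 0, 0, -1, 0, 0, 0, 0, 0, 0, -1, 0, 0, -0.4, 0, 0, 0, -1, 0, 0, -0.9, 0, 0, 0, -1, 0, 0, -0.9, 0, 0, 0, -1, 0, 0, -0.9, 0, 0, 0, -1],
)

```text
time: 48.8
position: [0.6086, 0.0307, 0.2212]
tool_rot: [0.767, 0.642, 0.001, 0.001]
ft_force: [-0.1, 1.2, 0.7]
grip_width: 0.0874
grip_force: 0.0
```

```bash
python3 - <<'E'
from h import *
state(); goto((.3861,.315),.22,(.1754,.9845))
E
```

```text
t 48.8 p [0.6086 0.0307 0.2212] yaw [0.1766 0.9843] F [-0.1  1.2  0.7] w 0.0874 q [-0.133  0.519  1.488 -0.     1.131  0.045]
shift units [ 6.013 -6.731  0.012] turn units [ 0.04  -0.001 -0.018]
```

Call:
jog_arm(
  motion=[0.5, -0.56, 0, 0, 0, -0.015, -1, 0.8, -0.9, 0, 0, 0, 0, -1, 0.8, -0.9, 0, 0, 0, 0, -1, 0.8, -0.9, 0, 0, 0, 0, -1, 0.8, -0.9, 0, 0, 0, 0, -1, 0.8, -0.9, 0, 0, 0, 0, -1, 0.8, -0.9, 0, 0, 0, 0, -1, 0.7, -0.76, 0, 0, 0, 0, -1, 0, 0, 0, 0, 0, 0, -1, 0, 0, 0.5, 0, 0, 0, -1, 0, 0, 0, 0, 0, 0, -1, 0, 0, 0, 0, 0, 0, -1],
)

```text
time: 50.3
position: [0.387, 0.3138, 0.1992]
tool_rot: [0.767, 0.642, 0.001, 0.001]
ft_force: [-0.2, -0.5, 0.1]
grip_width: 0.0868
grip_force: 0.0
```

```bash
python3 - <<'E'
from h import *
state(); goto((.3861,.315),.0906,(.1754,.9845))
E
```

```text
t 50.3 p [0.387  0.3138 0.1992] yaw [0.1767 0.9843] F [-0.2 -0.5  0.1] w 0.0868 q [ 4.570e-01  4.070e-01  1.784e+00 -1.000e-03  9.480e-01  6.360e-01]
shift units [ 0.024 -0.033  2.716] turn units [ 0.034 -0.007 -0.019]
```

Call:
jog_arm(
  motion=[0.024, -0.03, 0.5, 0, 0, -0.015, -1, 0, 0, 0.8, 0, 0, 0, -1, 0, 0, 0.8, 0, 0, 0, -1, 0, 0, 0.45, 0, 0, 0, -1, 0, 0, 0.15, 0, 0, 0, -1, 0, 0, 0, 0, 0, 0, -1, 0, 0, 0, 0, 0, 0, -1],
)

```text
time: 51.18
position: [0.386, 0.3156, 0.0915]
tool_rot: [0.766, 0.642, 0.002, 0.001]
ft_force: [-0.0, -0.0, -0.1]
grip_width: 0.087
grip_force: 0.0
```

Call:
jog_arm(
  motion=[0, 0, 0, 0, 0, 0, 0, 0, 0, 0, 0, 0, 0, 1, 0, 0, 0, 0, 0, 0, 1, 0, 0, 0, 0, 0, 0, 1, 0, 0, 0, 0, 0, 0, 1],
  grip_force=30,
)

```text
time: 51.8
position: [0.3855, 0.3154, 0.0907]
tool_rot: [0.766, 0.642, 0.001, 0.001]
ft_force: [0.7, -1.1, 1.6]
grip_width: 0.0577
grip_force: 30.0
```

Call:
jog_arm(
  motion=[0, 0, -0.3, 0, 0, 0, 1, 0, 0, -0.6, 0, 0, 0, 1, 0, 0, -0.9, 0, 0, 0, 1, 0, 0, -0.9, 0, 0, 0, 1, 0, 0, -0.9, 0, 0, 0, 1, 0, 0, -0.4, 0, 0, 0, 1, 0, 0, 0, 0, 0, 0, 1],
)

```text
time: 52.68
position: [0.3848, 0.3154, 0.2516]
tool_rot: [0.766, 0.642, 0.001, 0.001]
ft_force: [-0.1, 0.1, -5.2]
grip_width: 0.0578
grip_force: 30.0
```

```bash
python3 - <<'E'
from h import *
state(); goto((.5355,-.022),.25,(.1754,.9845))
E
```

```text
t 52.67 p [0.3848 0.3154 0.2516] yaw [0.1745 0.9847] F [-0.1  0.1 -5.2] w 0.0578 q [ 4.620e-01  3.310e-01  1.726e+00 -1.000e-03  1.081e+00  6.380e-01]
shift units [-7.649  5.182  0.046] turn units [ 0.041 -0.017  0.014]
```

Call:
jog_arm(
  motion=[-0.5, 0.34, 0, 0, 0, 0, 1, -0.9, 0.61, 0, 0, 0, 0, 1, -0.9, 0.61, 0, 0, 0, 0, 1, -0.9, 0.61, 0, 0, 0, 0, 1, -0.9, 0.61, 0, 0, 0, 0, 1, -0.9, 0.61, 0, 0, 0, 0, 1, -0.9, 0.61, 0, 0, 0, 0, 1, -0.9, 0.61, 0, 0, 0, 0, 1, -0.6, 0.41, 0, 0, 0, 0, 1, -0.25, 0.16, 0, 0, 0, 0, 1, 0, 0, 0, 0, 0, 0, 1, 0, 0, 0, 0, 0, 0, 1],
)

```text
time: 54.18
position: [0.5343, -0.0207, 0.2503]
tool_rot: [0.766, 0.643, -0.0, -0.001]
ft_force: [-0.1, -0.4, -4.9]
grip_width: 0.0578
grip_force: 30.0
```

Call:
jog_arm(
  motion=[0, 0, 0.6, 0, 0, 0, 1, 0, 0, 0.8, 0, 0, 0, 1, 0, 0, 0.8, 0, 0, 0, 1, 0, 0, 0.8, 0, 0, 0, 1, 0, 0, 0.5, 0, 0, 0, 1, 0, 0, 0, 0, 0, 0, 1, 0, 0, 0, 0, 0, 0, 1],
)

```text
time: 55.05
position: [0.5363, -0.0216, 0.1118]
tool_rot: [0.766, 0.643, 0.001, 0.001]
ft_force: [0.3, -0.2, -4.9]
grip_width: 0.058
grip_force: 30.0
```

```bash
python3 - <<'E'
from h import *
state(); goto((.5355,-.0219),.0906,(.1754,.9845))
E
```

```text
t 55.05 p [ 0.5363 -0.0216  0.1118] yaw [0.1736 0.9848] F [ 0.3 -0.2 -4.9] w 0.058 q [-0.249  0.589  1.764  0.     0.786 -0.074]
shift units [-0.011 -0.021  0.529] turn units [0.043 0.    0.027]
```

Call:
jog_arm(
  motion=[-0.01, -0.005, 0.25, 0, 0, 0.025, 1, 0, 0, 0.15, 0, 0, 0, 1, 0, 0, 0.08, 0, 0, 0, 1, 0, 0, 0.05, 0, 0, 0, 1, 0, 0, 0, 0, 0, 0, 1, 0, 0, 0, 0, 0, 0, 1],
)

```text
time: 55.8
position: [0.5353, -0.0225, 0.0907]
tool_rot: [0.767, 0.642, 0.0, 0.001]
ft_force: [-1.9, 0.5, 6.1]
grip_width: 0.0579
grip_force: 30.0
```

Call:
jog_arm(
  motion=[0, 0, 0, 0, 0, 0, 0, 0, 0, 0, 0, 0, 0, -1, 0, 0, 0, 0, 0, 0, -1, 0, 0, 0, 0, 0, 0, -1, 0, 0, -0.4, 0, 0, 0, -1, 0, 0, -0.9, 0, 0, 0, -1, 0, 0, -0.9, 0, 0, 0, -1, 0, 0, -0.9, 0, 0, 0, -1, 0, 0, 0, 0, 0, 0, -1],
)

```text
time: 56.92
position: [0.5376, -0.0229, 0.2176]
tool_rot: [0.767, 0.642, 0.003, 0.004]
ft_force: [-0.5, -0.2, -0.6]
grip_width: 0.087
grip_force: 0.0
```

```bash
python3 - <<'E'
from h import *
state(); goto((.5759,.3181),.215,(.1754,.9845))
E
```

```text
t 56.92 p [ 0.5376 -0.0229  0.2176] yaw [0.1762 0.9844] F [-0.5 -0.2 -0.6] w 0.087 q [-0.251  0.428  1.675  0.     1.028 -0.073]
shift units [ 8.562 -0.559  0.055] turn units [ 0.142  0.009 -0.012]
```

Call:
jog_arm(
  motion=[0.5, -0.03, 0, 0, 0, 0, -1, 0.9, -0.06, 0, 0, 0, 0, -1, 0.9, -0.06, 0, 0, 0, 0, -1, 0.9, -0.06, 0, 0, 0, 0, -1, 0.9, -0.06, 0, 0, 0, 0, -1, 0.9, -0.06, 0, 0, 0, 0, -1, 0.9, -0.06, 0, 0, 0, 0, -1, 0.9, -0.06, 0, 0, 0, 0, -1, 0.9, -0.06, 0, 0, 0, 0, -1, 0.86, -0.06, 0, 0, 0, 0, -1, 0, 0, 0, 0, 0, 0, -1, 0, 0, 0, 0, 0, 0, -1],
)

```text
time: 58.42
position: [0.5725, 0.318, 0.2128]
tool_rot: [0.767, 0.642, -0.001, 0.0]
ft_force: [-0.5, 0.5, 0.5]
grip_width: 0.0873
grip_force: 0.0
```

```bash
python3 - <<'E'
from h import *
state(); goto((.5759,.3181),.0915,(.1754,.9845))
E
```

```text
t 58.42 p [0.5725 0.318  0.2128] yaw [0.176  0.9844] F [-0.5  0.5  0.5] w 0.0873 q [ 3.370e-01  5.910e-01  1.373e+00 -1.000e-03  1.179e+00  5.150e-01]
shift units [0.022 0.084 3.033] turn units [-0.003  0.022 -0.009]
```

Call:
jog_arm(
  motion=[0.02, 0.06, 0.5, 0, 0, 0, -1, 0, 0, 0.9, 0, 0, 0, -1, 0, 0, 0.8, 0, 0, 0, -1, 0, 0, 0.6, 0, 0, 0, -1, 0, 0, 0.22, 0, 0, 0, -1, 0, 0, 0, 0, 0, 0, -1, 0, 0, 0, 0, 0, 0, -1],
)

```text
time: 59.3
position: [0.5767, 0.3189, 0.0938]
tool_rot: [0.767, 0.642, 0.001, 0.001]
ft_force: [0.1, 0.3, -0.1]
grip_width: 0.0868
grip_force: 0.0
```

Call:
jog_arm(
  motion=[0, 0, 0, 0, 0, 0, 0, 0, 0, 0, 0, 0, 0, 1, 0, 0, 0, 0, 0, 0, 1, 0, 0, 0, 0, 0, 0, 1, 0, 0, 0, 0, 0, 0, 1],
  grip_force=30,
)

```text
time: 59.92
position: [0.5762, 0.319, 0.0932]
tool_rot: [0.767, 0.642, 0.001, 0.001]
ft_force: [0.6, -0.6, 2.4]
grip_width: 0.0614
grip_force: 30.0
```

Call:
jog_arm(
  motion=[0, 0, -0.3, 0, 0, 0, 1, 0, 0, -0.6, 0, 0, 0, 1, 0, 0, -0.9, 0, 0, 0, 1, 0, 0, -0.9, 0, 0, 0, 1, 0, 0, -0.9, 0, 0, 0, 1, 0, 0, -0.4, 0, 0, 0, 1, 0, 0, 0, 0, 0, 0, 1],
)

```text
time: 60.8
position: [0.5756, 0.319, 0.2532]
tool_rot: [0.767, 0.642, 0.001, 0.001]
ft_force: [0.7, 0.3, -6.9]
grip_width: 0.0613
grip_force: 30.0
```

```bash
python3 - <<'E'
from h import *
state(); goto((.5874,-.0938),.25,(.1754,.9845))
E
```

```text
t 60.8 p [0.5756 0.319  0.2532] yaw [0.1763 0.9843] F [ 0.7  0.3 -6.9] w 0.0613 q [ 3.370e-01  5.530e-01  1.324e+00 -1.000e-03  1.263e+00  5.140e-01]
shift units [-10.107   2.109   0.08 ] turn units [ 0.03  -0.007 -0.013]
```

Call:
jog_arm(
  motion=[-0.6, 0.12, 0, 0, 0, 0, 1, -0.95, 0.2, 0, 0, 0, 0, 1, -0.95, 0.2, 0, 0, 0, 0, 1, -0.95, 0.2, 0, 0, 0, 0, 1, -0.95, 0.2, 0, 0, 0, 0, 1, -0.95, 0.2, 0, 0, 0, 0, 1, -0.95, 0.2, 0, 0, 0, 0, 1, -0.95, 0.2, 0, 0, 0, 0, 1, -0.95, 0.2, 0, 0, 0, 0, 1, -0.95, 0.2, 0, 0, 0, 0, 1, -0.6, 0.12, 0, 0, 0, 0, 1, -0.34, 0.07, 0, 0, 0, 0, 1],
)

```text
time: 62.3
position: [0.586, -0.095, 0.251]
tool_rot: [0.768, 0.641, -0.001, -0.001]
ft_force: [0.3, 0.5, -6.4]
grip_width: 0.0614
grip_force: 30.0
```

Call:
jog_arm(
  motion=[0, 0, 0, 0, 0, 0, 1, 0, 0, 0.6, 0, 0, 0, 1, 0, 0, 0.8, 0, 0, 0, 1, 0, 0, 0.8, 0, 0, 0, 1, 0, 0, 0.8, 0, 0, 0, 1, 0, 0, 0.5, 0, 0, 0, 1, 0, 0, 0, 0, 0, 0, 1, 0, 0, 0, 0, 0, 0, 1],
)

```text
time: 63.3
position: [0.5886, -0.0927, 0.1137]
tool_rot: [0.767, 0.642, 0.001, 0.001]
ft_force: [-0.2, -0.4, -6.3]
grip_width: 0.0614
grip_force: 30.0
```

```bash
python3 - <<'E'
from h import *
state(); goto((.5874,-.0931),.0932,(.1754,.9845))
E
```

```text
t 63.3 p [ 0.5886 -0.0927  0.1137] yaw [0.1754 0.9845] F [-0.2 -0.4 -6.3] w 0.0614 q [-3.440e-01  6.440e-01  1.611e+00  1.000e-03  8.830e-01 -1.680e-01]
shift units [-0.015 -0.028  0.513] turn units [0.042 0.    0.   ]
```

Call:
jog_arm(
  motion=[-0.01, -0.012, 0.25, 0, 0, 0, 1, 0, 0, 0.15, 0, 0, 0, 1, 0, 0, 0.08, 0, 0, 0, 1, 0, 0, 0.04, 0, 0, 0, 1, 0, 0, 0, 0, 0, 0, 1, 0, 0, 0, 0, 0, 0, 1],
)

```text
time: 64.05
position: [0.587, -0.0935, 0.0932]
tool_rot: [0.767, 0.642, 0.0, 0.0]
ft_force: [-4.1, 1.7, 6.3]
grip_width: 0.0615
grip_force: 30.0
```

Call:
jog_arm(
  motion=[0, 0, 0, 0, 0, 0, 0, 0, 0, 0, 0, 0, 0, -1, 0, 0, 0, 0, 0, 0, -1, 0, 0, 0, 0, 0, 0, -1, 0, 0, -0.4, 0, 0, 0, -1, 0, 0, -0.9, 0, 0, 0, -1, 0, 0, -0.9, 0, 0, 0, -1, 0, 0, -0.9, 0, 0, 0, -1, 0, 0, -0.12, 0, 0, 0, -1, 0, 0, 0, 0, 0, 0, -1, 0, 0, 0, 0, 0, 0, -1],
)

```text
time: 65.42
position: [0.5862, -0.0932, 0.2196]
tool_rot: [0.767, 0.642, -0.0, -0.001]
ft_force: [0.1, 0.3, -0.6]
grip_width: 0.0871
grip_force: 0.0
```

```bash
python3 - <<'E'
from h import *
state(); C=cam("wrist"); im=robot.camera("wrist"); cv2.imwrite("pics/w7.png",im); g=cv2.cvtColor(im,cv2.COLOR_BGR2GRAY)
for n,x,y,z,r in [("can",.6087,.0314,.127,.031),("tin",.5357,-.0202,.124,.023),("flask",.5877,-.0925,.144,.023)]:
    print(n,circ(C,g,(x,y),z,r,.004))
robot_im=robot.camera("top"); cv2.imwrite("pics/top4.png",robot_im)
E
```

```text
t 65.42 p [ 0.5862 -0.0932  0.2196] yaw [0.1764 0.9843] F [ 0.1  0.3 -0.6] w 0.0871 q [-0.346  0.502  1.528  0.     1.114 -0.169]
can (array([0.6078805 , 0.03043425]), np.float64(0.031231387593894194), 90, np.float64(0.0007629059884615812))
tin (array([ 0.53479342, -0.02184096]), np.float64(0.022341015156171595), 90, np.float64(0.0003384956617736388))
flask (array([ 0.58580326, -0.09375721]), np.float64(0.023402166414038385), 90, np.float64(0.0004234077280158635))
```

View pics/w7.png

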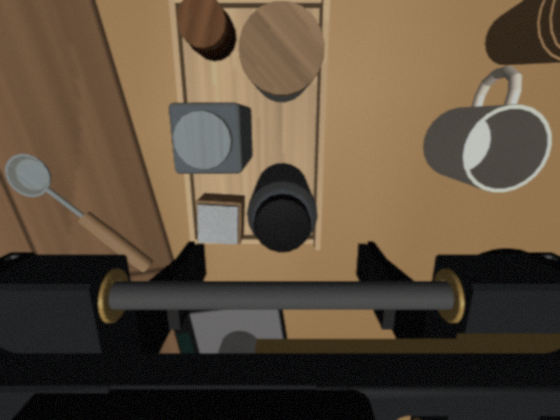

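The canister, tin and flask stand upright in their original places, within about 1.5 mm of the first measurements. The jar and filter box look unmoved. Handing in.

```bash
python3 -c "
from rig import robot
print(robot.hand_in())"
```

```text
the job is handed in; nothing more can be done
None
```

I handed the job in at about 65 s: the dosing cup stands in the middle of the scale's plate, the canister, tin and flask are back in the caddy within about 1.5 mm of where they stood, and the jar and filter box weren't touched; no verdict was returned.

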